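# Set the bradawl on the runner's pencil cross

### The job

Get this basket runner ready for its first screw hole: push the wooden strip on the stop board fully home against both the back fence and the end stop, then take the bradawl (not the round-knobbed bodkin) from the tool block. Stand its point on the centre of the pencil cross nearer the end stop, upright and with its chisel edge across the grain (square to the strip's length) so that the wood does not split, and press lightly, about 8 N. Finish holding it there, ready for the mallet, with the strip still home and the bodkin, mallet, mug and pencil left alone.

Things in the scene. Friction and masses are not known exactly. Their poses are not given: they have to be found in the camera images.
- stop_board: Brown wooden jig board screwed to the bench (fixed), 190 mm (x) by 320 mm (y), 18 mm thick, turned up to 0.15 rad. Origin: centre of its underside, on the bench. x points to its back fence (far from the robot), y to its end stop (left), z up. Both stops are dark strips 14 mm higher than the board's top face.
- fence (a point): Middle of the back fence's inner face, at x = +65 mm, y = -25 mm, z = 18 mm (foot of the face) of the stop board. The fence reaches from y = -150 to +100 mm of the board.
- end_stop (a point): Middle of the end stop's inner face, at y = +125 mm, x = +22 mm, z = 18 mm (foot of the face) of the stop board. The end stop reaches from x = -6 to +50 mm of the board.
- runner: Pale pine strip (the basket runner) lying loose on the stop board: 40 mm wide (x), 240 mm long (y, also the grain), 18 mm thick, so its top is 36 mm above the bench; about 110 g, slides with 1 to 2 N. Origin: centre of its underside; fully home this is at x = +45, y = +5 mm of the board. Starts 25 to 45 mm short of the fence, 15 to 40 mm short of the end stop, up to 0.15 rad askew.
- cross (a point): Centre of the pencil cross nearer the end stop, on the runner's top face, midway across it and 35 mm from its end (x = 0, y = +85, z = 18 mm of the runner). Lines 24 mm long. A second, equal cross at y = -85 mm is not used now.
- tool_block: Brown wooden block fixed on the bench, 70 mm (x) by 150 mm (y), 55 mm high. Origin: centre of its underside. Two upright holes, 10 mm wide and 48 mm deep, at y = -40 and +40 mm; one holds the bradawl and the other the bodkin, and which is which varies.
- bradawl: Bradawl, 138 mm long, 70 g, upright in a hole of the block, point down. Origin: middle of the 6 mm chisel edge at its point, 13 mm above the bench at the start; x along the edge, z up the shaft. Steel blade to z = 42 mm, brass ferrule (18 mm) to 57 mm resting on the block, then a pale wooden handle to 138 mm. At the start x is turned 0.5 to 1.3 rad from the block's x.
- bradawl_grip (a point): Middle of the bradawl's handle, on its axis, 105 mm above the point. The turned handle is 34 mm wide along the bradawl's x and has two flats 22 mm apart, facing its +y and -y, parallel to the chisel edge: pinch these from above, fingers closing along its y.
- bodkin: Bodkin in the other hole of the tool block: round spike and pale wooden ball handle 38 mm wide, whose top is 122 mm above the bench. Origin: on its axis, 42 mm below the ferrule's foot. Leave alone.
- mallet: Wooden mallet lying on the bench, head 62 x 120 x 70 mm high, handle 26 mm thick along x. Origin: underside, mid handle. Leave alone.
- mug: Blue tea mug, 82 mm wide, 92 mm high, on the bench to the left. Origin: centre of its underside. Leave alone.
- pencil: Flat red carpenter's pencil lying on the bench beyond the stop board, 173 mm long, 14 mm wide, 8 mm thick. Origin: under the middle of its red part. Leave alone.

How it is judged:
By the outcome, as a careful person would: the job done as asked, in the order asked, and still so for the second after the job is handed in, while the arm keeps its last pose, push and grip.
It also fails if it takes over 67 s, if anything falls off the work surface, if the arm or the gripper's body presses on something with over 40 N, if the wrist force passes 120 N, or if a joint passes its speed limit or range.

### The arm

A 7-joint arm with a two-finger parallel gripper is mounted at the origin on the work surface. World frame = base frame: x ahead of the robot, y to its left, z up, the work surface at z = 0. Lengths are in m, angles in rad, forces in N, time in s.
With the tool pointing down it reaches from about 0.4 to 0.875 m from the base axis. Payload 19.3 kg.
Tool frame: the origin (TCP) lies at the very end of the fingers, on their centre line; the grasp point (between the pads) lies 19 mm behind it; z points along the fingers, y is the line along which they close (so a half turn about z gives the same grasp; the last joint's range is limited). The gripper opens to 85 mm and grips with 20 to 120 N. Pads are 22 mm wide; open, the fingers measure 114 mm over their backs; the gripper's body (76 mm by 85 mm) begins 54 mm behind the grasp point. The pads swing forward as they close: fully open they stand 13 mm farther back than shut.
Start: joints at [-1.197, 0.521, -0.036, 1.599, 0.021, 1.021, -0.113], TCP at [0.268, 0.564, 0.231] pointing down, gripper open.
Joint ranges: [-2.91, 2.91], [-0.3, 2.13], [-1.5, 1.42], [0.17, 2.43], [-1.26, 4.41], [0.16, 1.93], [-2.52, 2.52]. Speed limits (rad/s): [1.89, 1.89, 2.39, 2.39, 3.01, 3.01, 3.01].

### API

Orientations are given as [roll, pitch, yaw] about the fixed x, y, z axes, in that order (R = Rz(yaw) Ry(pitch) Rx(roll)).
In Python, from workcell import bot gives the robot as it stands.
- The arm moves only by the shell command python3 -m crank 'ROWS' [FORCE]. ROWS is a JSON object of lists of equal length, an entry for each row: "travel": the shift along the world's x, y, z in cm, a list of three; "turn": the turn, a rotation vector about the world's x, y, z in degrees, a list of three; "gripper": the closure, from 0 (fully open) to 1 (shut). A call has exactly 5 rows; each row is the pose to reach, as a shift and turn from the pose commanded when the call began; what a row does not reach only later rows make up. A row lasts 1/10 s, in which the tool goes at most 50 mm and 8.59 degrees, less where a joint would pass 70% of its speed; a pose out of reach is approached as far as the arm can. A call with a gripper value outside its range is refused whole. The fingers move at their own pace and stop on an object; FORCE is the grip in N (left out, the last holds). Time passes only in rows, so rows that repeat a pose let the fingers close, or fill a call up. It gives the time, the measured TCP pose, the force, the opening and the grip force at its end, in the units of the state.
- bot.observe(): the state, without advancing time (a new reading comes with each control period).
- bot.grab_frame(name): name is "scene" or "top"; returns a dict with "pixels" (400x640x3 uint8, red, green, blue), "fx", "fy", "cx", "cy" (pixels), "extrinsics" (4x4, takes a point from world to camera coordinates). Camera axes: x right, y down, z forward; pixel columns grow to the right and rows downward; lengths in m; the calibration is good to about 2 mm. A picture is of the moment at which its call begins. There is no depth.
- bot.job_done(): hands the job in; it is judged then, once.
The state is a dict: "clock": time; "qpos": joint angles; "qd": joint speeds; "joint_efforts": joint torques, N m; "position": TCP position; "tool_rot": TCP orientation; "force": force on the tool from outside, world axes, zero at the start; "moment": the same for the moment, N m; "grip_width": finger opening in m; "finger_force": force on a finger pad.
Only numpy, scipy, OpenCV 4.12 (cv2) and the standard library are available. Lean on these libraries where they do the work, as an engineer would, in place of code of your own. Each camera call takes 0.05 s, during which the arm holds its last target. There are 200 camera calls.

## Working session

There is one attempt and no reset: what is moved stays moved. The work goes in short steps, Python scripts to look and compute and a shell command to move; the robot and the scene stay as the last step left them, time stands still between calls to the robot, and variables do not carry over. Pictures are saved under pics/ and viewed, at most 10 in all, crops included, and the job is handed in when it is done.

```bash
mkdir -p pics; ls; python3 - <<'E'
from workcell import bot
import cv2,numpy as np
for n in("scene","top"):
    f=bot.grab_frame(n);cv2.imwrite(f"pics/{n}0.png",f["pixels"][:,:,::-1])
    print(n,f["fx"],f["fy"],f["cx"],f["cy"]);print(np.round(f["extrinsics"],4))
s=bot.observe();print(s["clock"],s["position"],s["tool_rot"],s["grip_width"],s["force"])
E
```

```text
pics
scene 416.05830977683684 416.05830977683684 315.49967365981587 201.43809983167574
[[ 0.4903  0.8715  0.0063 -0.4005]
 [ 0.5723 -0.3166 -0.7565 -0.2576]
 [-0.6573  0.3745 -0.654   1.7339]
 [ 0.      0.      0.      1.    ]]
top 364.4524886045864 364.4524886045864 318.35824033274434 201.27291835594428
[[-0.025  -0.9996 -0.0111  0.1258]
 [-0.9975  0.0257 -0.0663  0.6256]
 [ 0.0665  0.0094 -0.9977  1.3305]
 [ 0.      0.      0.      1.    ]]
0.1 [0.26827778 0.5641814  0.23080072] [-3.14063523e+00  9.59783553e-05  2.69779392e+00] 0.0853993533007245 [ 0.45775663 -0.69081506 -0.52468679]
```

View pics/top0.png

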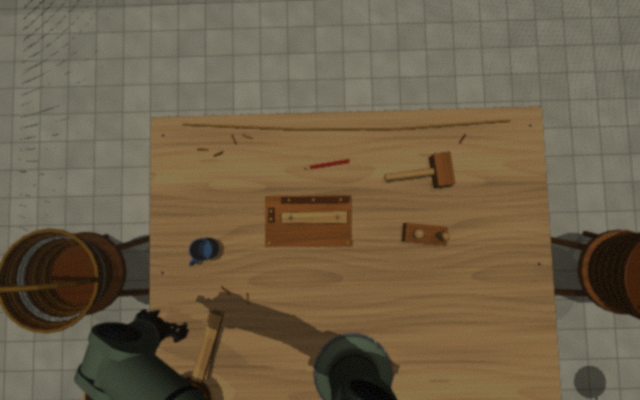

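View pics/scene0.png

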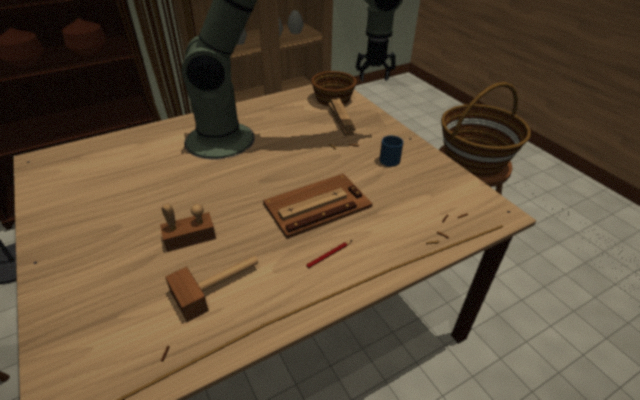

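The top view shows the board at about (265–352, 195–246), the runner at (281–347, 212–224) and the block at (402–448, 223–245). In the scene view the round ball is the right handle (198, 211), and the other handle is at (168, 214). I need enlarged crops next.

```bash
python3 - <<'E'
import cv2,numpy as np
t=cv2.imread("pics/top0.png");s=cv2.imread("pics/scene0.png")
def z(a,x,y,w,h,k): return cv2.convertScaleAbs(cv2.resize(a[y:y+h,x:x+w],None,fx=k,fy=k,interpolation=cv2.INTER_CUBIC),alpha=1.6)
a=z(t,258,188,100,64,8)
cv2.imwrite("pics/c1.png",a)
b=z(t,395,215,60,40,6.5);c=z(s,150,195,75,60,5.3)
h=max(b.shape[0],c.shape[0]);b=cv2.copyMakeBorder(b,0,h-b.shape[0],0,0,0);c=cv2.copyMakeBorder(c,0,h-c.shape[0],0,0,0)
cv2.imwrite("pics/c2.png",np.hstack([b,c]));print(b.shape,c.shape)
E
```

```text
(318, 390, 3) (318, 398, 3)
```

View pics/c1.png

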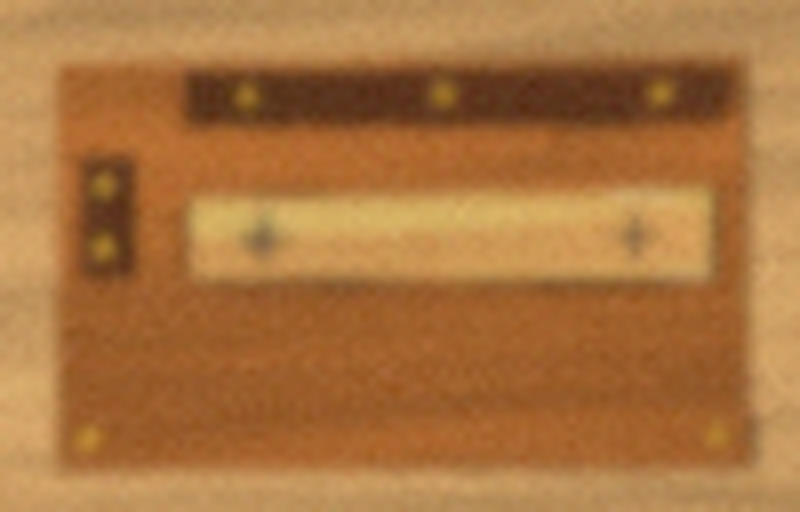

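View pics/c2.png

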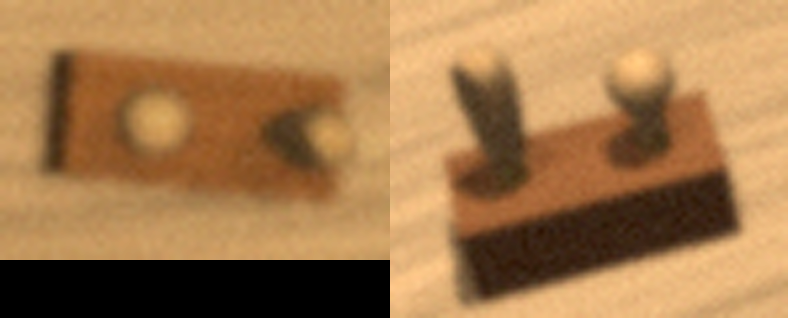

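The first crop shows the end stop on the left, the fence at the top, and the runner with crosses at about (262, 238) and (635, 235), i.e. top pixels (290.8, 217.8) and (337.4, 217.4). In the second, the ball bodkin is in the left (+y) hole and the bradawl is in the right (-y) hole, with its handle top at about (445.5, 235.5) in the top picture.

```bash
cat > h.py <<'E'
from workcell import bot
import cv2,numpy as np
def cast(f,uv,z):
    E=f["extrinsics"];R,t=E[:3,:3],E[:3,3];C=-R.T@t
    uv=np.atleast_2d(uv).astype(float)
    d=np.c_[(uv[:,0]-f["cx"])/f["fx"],(uv[:,1]-f["cy"])/f["fy"],np.ones(len(uv))]@R
    return C+d*((z-C[2])/d[:,2])[:,None]
def proj(f,P):
    E=f["extrinsics"];p=np.atleast_2d(P)@E[:3,:3].T+E[:3,3]
    return np.c_[p[:,0]/p[:,2]*f["fx"]+f["cx"],p[:,1]/p[:,2]*f["fy"]+f["cy"]]
def rect(f,roi,fn,z,k=6):
    x,y,w,h=roi
    a=cv2.resize(f["pixels"][y:y+h,x:x+w],None,fx=k,fy=k,interpolation=cv2.INTER_CUBIC)
    m=cv2.morphologyEx(fn(cv2.GaussianBlur(a,(0,0),k/3).astype(float)),cv2.MORPH_OPEN,np.ones((k,k),np.uint8))
    c=max(cv2.findContours(m,cv2.RETR_EXTERNAL,cv2.CHAIN_APPROX_NONE)[0],key=cv2.contourArea)[:,0]
    P=cast(f,(c+.5)/k-.5+[x,y],z)[:,:2]
    (cx,cy),(W,H),_=r=cv2.minAreaRect((P*1000).astype(np.float32))
    B=cv2.boxPoints(r);e=B[1]-B[0];e2=B[2]-B[1];e=e if np.hypot(*e)>np.hypot(*e2) else e2
    yaw=np.arctan2(e[1],e[0])-np.pi/2; yaw=(yaw+np.pi/2)%np.pi-np.pi/2
    return np.array([cx,cy]),(W,H),yaw,m
E
python3 - <<'E'
from h import *
f=bot.grab_frame("top")
p=f["pixels"]
for n,(u,v) in dict(table=(262,230),board=(300,238),boardup=(300,207),runner=(315,220),fence=(320,200),block=(408,236),side=(403,233),table2=(400,250),end=(271,212),han=(445,235)).items(): print(n,p[v-1:v+2,u-1:u+2].reshape(-1,3).mean(0).round())
E
```

```text
table [124.  95.  60.]
board [96. 58. 27.]
boardup [112.  68.  31.]
runner [127.  94.  52.]
fence [59. 33. 18.]
block [91. 55. 25.]
side [57. 39. 22.]
table2 [118.  91.  58.]
end [74. 49. 22.]
han [124.  93.  52.]
```

```bash
python3 - <<'E'
from h import *
f=bot.grab_frame("top");s=bot.grab_frame("scene")
g=lambda lo,hi:(lambda a:cv2.inRange(a[:,:,1],lo,hi))
out={}
for n,roi,fn,z in [("board",(255,185,108,72),g(0,80),.018),("runner",(277,207,74,22),g(82,255),.036),
  ("fence",(262,190,94,20),g(0,50),.032),("end",(263,204,14,22),g(0,50),.032),("block",(396,216,58,38),lambda a:cv2.inRange(a[:,:,0]/(a[:,:,2]+1),2.8,9),.055)]:
    c,wh,y,m=rect(f,roi,fn,z);cv2.imwrite(f"pics/m_{n}.png",m);out[n]=c,y;print(n,c.round(1),np.round(wh,1),round(y,4))
c,y=out["block"]
E
python3 - <<'E'
import cv2,numpy as np
import sys
sys.path.insert(0,'.')
ms=[cv2.copyMakeBorder(m,0,450-m.shape[0],0,660-m.shape[1],0)[::2,::2] for m in (cv2.imread(f"pics/m_{n}.png",0) for n in("board","runner","fence","block"))]
cv2.imwrite("pics/m.png",np.vstack([np.hstack(ms[:2]),np.hstack(ms[2:])]))
E
```

```text
board [558.3 149.3] [326.7 197.6] -0.0103
runner [572.1 127.6] [238.1  42. ] -0.0301
fence [632.3 122.7] [256.   28.9] -0.015
end [581.2 284.5] [26.4 58.1] 1.5537
block [ 498.6 -269.1] [154.8  66.8] -0.1236
```

View pics/m.png

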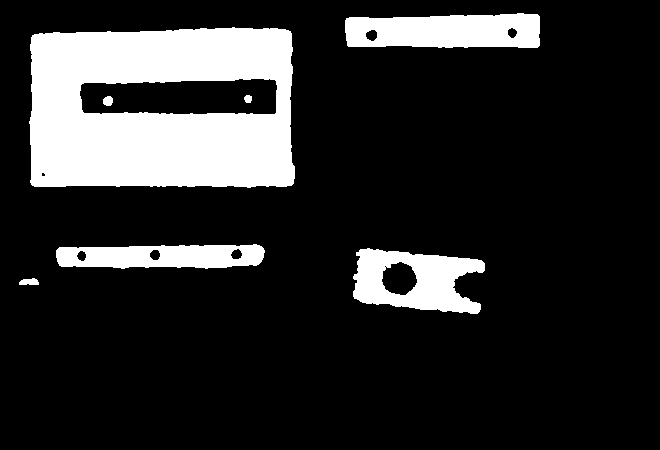

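The masks are clean. The board is at (558, 149) mm, yaw about -0.013. The runner needs roughly +31 mm in x and +26 mm in y. I'll push with shut fingers, starting with a move over the near side of the runner.

```bash
python3 -m crank '{"travel":[[2.3,-3.8,0],[4.6,-7.6,0],[6.9,-11.4,0],[9.2,-15.2,0],[11.5,-19,0]],"turn":[[0,0,5],[0,0,10],[0,0,15],[0,0,20],[0,0,24.7]],"gripper":[1,1,1,1,1]}' 40
python3 -m crank '{"travel":[[2.6,-4.2,0],[5.2,-8.4,0],[7.8,-12.6,0],[10.4,-16.8,0],[13,-21,0]],"turn":[[0,0,0],[0,0,0],[0,0,0],[0,0,0],[0,0,0]],"gripper":[1,1,1,1,1]}'
```

```text
clock: 0.75
position: [0.384, 0.3728, 0.2313]
tool_rot: [3.142, 0.0, 3.133]
force: [1.0, -0.3, 0.6]
grip_width: 0.0125
finger_force: 0.0
clock: 1.25
position: [0.5141, 0.1626, 0.2314]
tool_rot: [3.141, 0.0, 3.129]
force: [0.8, 0.8, -0.2]
grip_width: 0.0003
finger_force: 0.0
```

```bash
python3 -m crank '{"travel":[[0.5,-1.7,-4.2],[1,-3.4,-8.4],[1.4,-3.4,-12.6],[1.4,-3.4,-16.6],[1.4,-3.4,-20.1]],"turn":[[0,0,0],[0,0,0],[0,0,0],[0,0,0],[0,0,0]],"gripper":[1,1,1,1,1]}'
python3 -m crank '{"travel":[[0,0,-0.6],[0.4,0,-0.6],[0.8,0,-0.6],[1.2,0,-0.6],[1.6,0,-0.6]],"turn":[[0,0,0],[0,0,0],[0,0,0],[0,0,0],[0,0,0]],"gripper":[1,1,1,1,1]}'
```

```text
clock: 1.75
position: [0.5271, 0.1302, 0.0284]
tool_rot: [-3.142, -0.001, 3.129]
force: [0.6, 0.8, -0.4]
grip_width: 0.0001
finger_force: 0.0
clock: 2.25
position: [0.5445, 0.1306, 0.0257]
tool_rot: [3.141, 0.002, 3.129]
force: [-0.9, -0.1, 0.9]
grip_width: -0.0002
finger_force: 0.4
```

```bash
python3 -m crank '{"travel":[[0.4,0,-0.1],[0.8,0,-0.1],[1.2,0,-0.1],[1.6,0,-0.1],[2.0,0,-0.1]],"turn":[[0,0,0],[0,0,0],[0,0,0],[0,0,0],[0,0,0]],"gripper":[1,1,1,1,1]}'
python3 -m crank '{"travel":[[0.1,0,0],[0.2,0,0],[0.3,0,0],[0.4,0,0],[0.4,0,0]],"turn":[[0,0,0],[0,0,0],[0,0,0],[0,0,0],[0,0,0]],"gripper":[1,1,1,1,1]}'
```

```text
clock: 2.75
position: [0.5637, 0.1304, 0.0233]
tool_rot: [-3.142, -0.0, 3.129]
force: [-0.8, -0.6, 0.6]
grip_width: -0.0002
finger_force: 0.4
clock: 3.25
position: [0.5675, 0.1305, 0.0233]
tool_rot: [3.142, 0.0, 3.129]
force: [0.8, 1.0, 0.8]
grip_width: 0.0003
finger_force: 0.0
```

```bash
python3 -m crank '{"travel":[[0.1,0,0],[0.2,0,0],[0.3,0,0],[0.3,0,0],[0.3,0,0]],"turn":[[0,0,0],[0,0,0],[0,0,0],[0,0,0],[0,0,0]],"gripper":[1,1,1,1,1]}'
python3 -m crank '{"travel":[[0.05,0,0],[0.1,0,0],[0.15,0,0],[0.2,0,0],[0.2,0,0]],"turn":[[0,0,0],[0,0,0],[0,0,0],[0,0,0],[0,0,0]],"gripper":[1,1,1,1,1]}'
```

```text
clock: 3.75
position: [0.5705, 0.1304, 0.0233]
tool_rot: [-3.142, 0.0, 3.129]
force: [0.4, 0.3, 0.1]
grip_width: -0.0002
finger_force: 0.0
clock: 4.25
position: [0.5725, 0.1304, 0.0233]
tool_rot: [3.142, 0.0, 3.129]
force: [0.1, -1.0, -0.3]
grip_width: -0.0002
finger_force: 0.0
```

```bash
python3 -m crank '{"travel":[[0.1,0,0],[0.2,0,0],[0.3,0,0],[0.3,0,0],[0.3,0,0]],"turn":[[0,0,0],[0,0,0],[0,0,0],[0,0,0],[0,0,0]],"gripper":[1,1,1,1,1]}'
python3 - <<'E'
from h import *
f=bot.grab_frame("scene")
a=f["pixels"][165:245,250:385,::-1]
cv2.imwrite("pics/p1.png",cv2.convertScaleAbs(cv2.resize(a,None,fx=5.5,fy=5.5,interpolation=cv2.INTER_CUBIC),alpha=1.6))
E
```

```text
clock: 4.75
position: [0.5736, 0.1304, 0.023]
tool_rot: [-3.141, -0.004, 3.129]
force: [-11.2, 0.3, 6.4]
grip_width: 0.0003
finger_force: 5.6
```

View pics/p1.png

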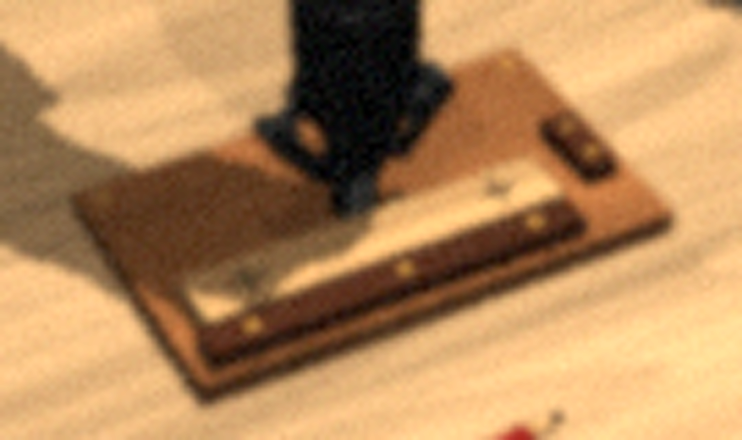

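The strip is against the fence (11 N at TCP x = 573.6 mm) and is still short of the end stop. Next I go round to its -y end with the tool turned -90°.

```bash
python3 -m crank '{"travel":[[-2,0,0],[-2,0,4],[-2,-4,7],[-2,-8,7],[-0.5,-12,7]],"turn":[[0,0,0],[0,0,-8],[0,0,-16],[0,0,-24],[0,0,-32]],"gripper":[1,1,1,1,1]}'
python3 -m crank '{"travel":[[1,-1,0],[2,-2,0],[3,-2.8,0],[3,-2.8,0],[3,-2.8,0]],"turn":[[0,0,-8],[0,0,-16],[0,0,-24],[0,0,-32],[0,0,-40]],"gripper":[1,1,1,1,1]}'
python3 -m crank '{"travel":[[0,0,0],[0,0,0],[0,0,-2],[0,0,-4.5],[0,0,-6.9]],"turn":[[0,0,-8],[0,0,-16],[0,0,-18],[0,0,-18],[0,0,-18]],"gripper":[1,1,1,1,1]}'
```

```text
clock: 5.3
position: [0.57, 0.0094, 0.0946]
tool_rot: [3.14, 0.001, 2.566]
force: [1.5, 0.5, -0.5]
grip_width: -0.0001
finger_force: 0.0
clock: 5.8
position: [0.6007, -0.018, 0.0933]
tool_rot: [3.141, 0.0, 1.866]
force: [-0.6, 0.3, -0.3]
grip_width: 0.0002
finger_force: 0.0
clock: 6.3
position: [0.6007, -0.0173, 0.0236]
tool_rot: [3.141, -0.0, 1.558]
force: [0.8, -0.2, 0.1]
grip_width: -0.0001
finger_force: 0.0
```

```bash
python3 -m crank '{"travel":[[0,0.4,0],[0,0.8,0],[0,1.2,0],[0,1.6,0],[0,2.0,0]],"turn":[[0,0,0],[0,0,0],[0,0,0],[0,0,0],[0,0,0]],"gripper":[1,1,1,1,1]}'
python3 -m crank '{"travel":[[0,0.4,0],[0,0.8,0],[0,1.2,0],[0,1.5,0],[0,1.7,0]],"turn":[[0,0,0],[0,0,0],[0,0,0],[0,0,0],[0,0,0]],"gripper":[1,1,1,1,1]}'
python3 -m crank '{"travel":[[0,0.1,0],[0,0.15,0],[0,0.2,0],[0,0.25,0],[0,0.25,0]],"turn":[[0,0,0],[0,0,0],[0,0,0],[0,0,0],[0,0,0]],"gripper":[1,1,1,1,1]}'
```

```text
clock: 6.8
position: [0.6009, 0.0029, 0.0252]
tool_rot: [3.14, -0.0, 1.558]
force: [-0.5, -1.4, 1.2]
grip_width: 0.0
finger_force: 0.4
clock: 7.3
position: [0.6004, 0.0198, 0.0243]
tool_rot: [-3.142, 0.0, 1.558]
force: [-0.6, -0.5, 0.9]
grip_width: 0.0003
finger_force: 0.4
clock: 7.8
position: [0.6004, 0.022, 0.0243]
tool_rot: [-3.142, -0.0, 1.558]
force: [0.4, -0.5, -0.1]
grip_width: -0.0001
finger_force: 0.1
```

```bash
python3 -m crank '{"travel":[[0,0.1,0],[0,0.15,0],[0,0.2,0],[0,0.2,0],[0,0.2,0]],"turn":[[0,0,0],[0,0,0],[0,0,0],[0,0,0],[0,0,0]],"gripper":[1,1,1,1,1]}'
python3 -m crank '{"travel":[[0,0.1,0],[0,0.15,0],[0,0.2,0],[0,0.2,0],[0,0.2,0]],"turn":[[0,0,0],[0,0,0],[0,0,0],[0,0,0],[0,0,0]],"gripper":[1,1,1,1,1]}'
```

```text
clock: 8.3
position: [0.6004, 0.024, 0.0243]
tool_rot: [-3.142, -0.0, 1.558]
force: [0.2, 0.7, 0.1]
grip_width: 0.0001
finger_force: 0.0
clock: 8.8
position: [0.6004, 0.0242, 0.0243]
tool_rot: [3.141, 0.002, 1.557]
force: [0.0, -8.7, -0.1]
grip_width: -0.0003
finger_force: 4.6
```

```bash
python3 -m crank '{"travel":[[0,-2,0],[-2,-2,4],[-5,1,5],[-5,5,5],[-5,9,4]],"turn":[[0,0,0],[0,0,0],[0,0,0],[0,0,0],[0,0,0]],"gripper":[1,1,1,1,1]}'
python3 -m crank '{"travel":[[0,4,-2],[0,4,-4],[0.5,4,-4],[0.9,4,-4],[1.3,4,-4]],"turn":[[0,0,0],[0,0,0],[0,0,0],[0,0,0],[0,0,0]],"gripper":[1,1,1,1,1]}'
python3 -m crank '{"travel":[[0.2,0,0],[0.4,0,0],[0.6,0,0],[0.7,0,0],[0.8,0,0]],"turn":[[0,0,0],[0,0,0],[0,0,0],[0,0,0],[0,0,0]],"gripper":[1,1,1,1,1]}'
```

```text
clock: 9.3
position: [0.5508, 0.1173, 0.0658]
tool_rot: [3.139, -0.001, 1.557]
force: [0.8, 0.4, 0.3]
grip_width: 0.0001
finger_force: 0.0
clock: 9.8
position: [0.5646, 0.1549, 0.0254]
tool_rot: [3.14, 0.0, 1.556]
force: [0.1, 0.4, 0.2]
grip_width: -0.0003
finger_force: 0.0
clock: 10.3
position: [0.5713, 0.1559, 0.0243]
tool_rot: [-3.141, -0.0, 1.558]
force: [-1.2, -0.9, 0.7]
grip_width: 0.0
finger_force: 0.5
```

```bash
python3 -m crank '{"travel":[[0.1,0,0],[0.2,0,0],[0.3,0,0],[0.3,0,0],[0.3,0,0]],"turn":[[0,0,0],[0,0,0],[0,0,0],[0,0,0],[0,0,0]],"gripper":[1,1,1,1,1]}'
python3 -m crank '{"travel":[[0.1,0,0],[0.2,0,0],[0.2,0,0],[0.2,0,0],[0.2,0,0]],"turn":[[0,0,0],[0,0,0],[0,0,0],[0,0,0],[0,0,0]],"gripper":[1,1,1,1,1]}'
```

```text
clock: 10.8
position: [0.572, 0.1559, 0.024]
tool_rot: [-3.137, 0.0, 1.558]
force: [-15.2, -0.2, 10.3]
grip_width: 0.0002
finger_force: 7.5
clock: 11.3
position: [0.5723, 0.1559, 0.0238]
tool_rot: [-3.133, 0.0, 1.559]
force: [-25.7, -0.0, 18.6]
grip_width: 0.0003
finger_force: 13.0
```

The strip is home on both stops. I back off, clear the board, then measure the strip, the cross, and the bradawl's axis and heading.

```bash
python3 -m crank '{"travel":[[-2,0,0],[-4,0,3],[-5,-3,7],[-6,-7,10],[-7,-11,13]],"turn":[[0,0,0],[0,0,0],[0,0,-8],[0,0,-16],[0,0,-24]],"gripper":[0.6,0.4,0.2,0,0]}'
python3 -m crank '{"travel":[[-2,-4,2],[-3,-8,4],[-4,-12,6],[-4,-16,8],[-4,-18,8]],"turn":[[0,0,-5],[0,0,-10],[0,0,-15],[0,0,-20],[0,0,-20]],"gripper":[0,0,0,0,0]}'
python3 - <<'E'
from h import *
f=bot.grab_frame("top");s=bot.grab_frame("scene")
g=lambda lo,hi:(lambda a:cv2.inRange(a[:,:,1],lo,hi))
c,wh,y,m=rect(f,(272,196,80,24),g(82,255),.036);print("runner",c,wh,y)
print("home pred px",proj(f,[[.606,.240,.036],[.608,.070,.036],[.494,-.309,.151],[.494,-.309,.055],[.503,-.229,.103]]).round(1))
print(proj(s,[[.606,.240,.036],[.608,.070,.036],[.494,-.309,.151],[.494,-.309,.055],[.503,-.229,.103]]).round(1))
Q=np.array([[.494,-.309,.11]]);print("scale px/mm",[ (i["fx"]/ (Q@i["extrinsics"][2,:3]+i["extrinsics"][2,3])/1000) for i in(f,s)])
def z(i,x,y,w,h,k): return cv2.convertScaleAbs(cv2.resize(i["pixels"][y:y+h,x:x+w,::-1],None,fx=k,fy=k,interpolation=cv2.INTER_CUBIC),alpha=1.7)
r1=np.hstack([z(s,150,200,40,30,10),z(f,425,220,40,30,10)])
r2=np.hstack([z(f,270,195,40,30,10),z(s,325,175,40,30,10)])
cv2.imwrite("pics/p2.png",np.vstack([r1,r2]))
E
```

```text
clock: 11.8
position: [0.5065, 0.0474, 0.154]
tool_rot: [3.141, -0.001, 1.134]
force: [1.4, -0.1, 0.3]
grip_width: 0.0725
finger_force: 0.0
clock: 12.3
position: [0.4673, -0.1351, 0.235]
tool_rot: [3.138, -0.002, 0.784]
force: [1.4, 1.3, -1.2]
grip_width: 0.0854
finger_force: 0.0
runner [604.39117432 157.03991699] (240.42384338378906, 39.115074157714844) -0.025360227
home pred px [[283.  208.1]
 [329.3 206.3]
 [445.1 235.9]
 [436.1 235.1]
 [417.1 233.4]]
[[347.  197.3]
 [302.7 214.2]
 [166.9 204.5]
 [174.1 228.3]
 [198.1 209.7]]
scale px/mm [array([0.29138757]), array([0.34061336])]
```

View pics/p2.png

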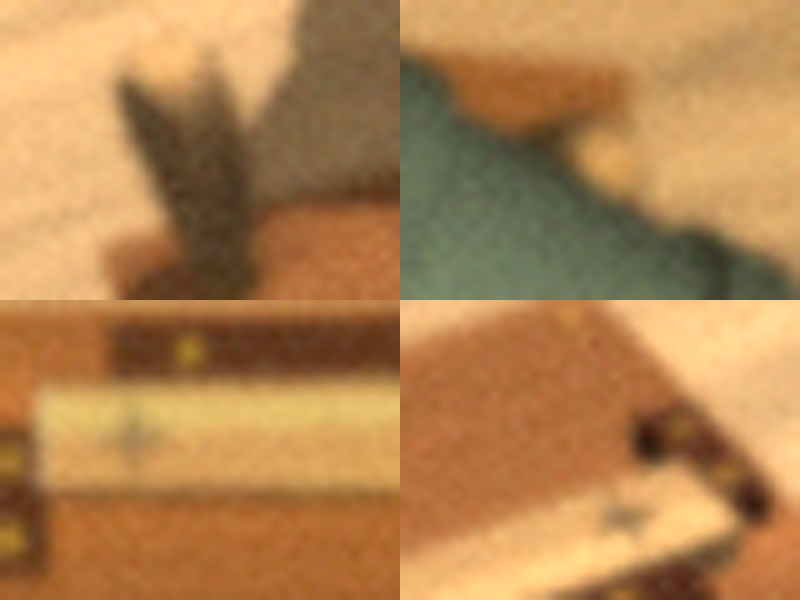

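The top-view cross sits at (283, 208), within a pixel of my contact-based prediction of (606, 240) mm, and the strip touches both stops. The handle top at about (445, 235) matches the predicted axis (494, -309) mm. The flats' heading isn't resolved in the images, so I'll probe it by grip width, starting at mid-range.

```bash
python3 -m crank '{"travel":[[0.6,-4.3,0],[1.2,-8.6,0],[1.9,-13,0],[2.7,-17.4,0],[2.7,-17.4,0]],"turn":[[0,0,0],[0,0,0],[0,0,0],[0,0,0],[0,0,0]],"gripper":[0.3,0.3,0.3,0.3,0.3]}'
python3 -m crank '{"travel":[[0,0,-4],[0,0,-8],[0,0,-11],[0,0,-13.6],[0,0,-13.6]],"turn":[[0,0,0],[0,0,0],[0,0,0],[0,0,0],[0,0,0]],"gripper":[0.3,0.3,0.3,0.3,0.3]}'
python3 -m crank '{"travel":[[0,0,0],[0,0,0],[0,0,0],[0,0,0],[0,0,0]],"turn":[[0,0,0],[0,0,0],[0,0,0],[0,0,0],[0,0,0]],"gripper":[1,1,1,1,1]}' 20
python3 -m crank '{"travel":[[0,0,0],[0,0,0],[0,0,0],[0,0,0],[0,0,0]],"turn":[[0,0,0],[0,0,0],[0,0,0],[0,0,0],[0,0,0]],"gripper":[1,1,1,1,1]}'
```

```text
clock: 12.9
position: [0.4932, -0.3107, 0.2323]
tool_rot: [3.14, 0.002, 0.785]
force: [-1.5, 0.3, -0.2]
grip_width: 0.0598
finger_force: 0.0
clock: 13.4
position: [0.4928, -0.3038, 0.0936]
tool_rot: [-3.137, 0.001, 0.791]
force: [0.0, -0.6, 0.5]
grip_width: 0.0599
finger_force: 0.0
clock: 13.9
position: [0.4957, -0.3063, 0.0981]
tool_rot: [3.138, -0.001, 0.791]
force: [5.5, -1.9, 0.3]
grip_width: 0.0227
finger_force: 19.1
clock: 14.4
position: [0.4957, -0.3063, 0.0981]
tool_rot: [3.138, -0.001, 0.791]
force: [4.8, -3.1, 1.6]
grip_width: 0.0224
finger_force: 19.1
```

The opening reads 22.4 mm, so the pads are on the flats. A small side load shows about 1 mm of centring error, so I'll open, recentre and regrip firmly.

```bash
python3 -m crank '{"travel":[[0,0,0],[0,0,0],[0.06,-0.04,0],[0.06,-0.04,0],[0.06,-0.04,0]],"turn":[[0,0,0],[0,0,0],[0,0,0],[0,0,0],[0,0,0]],"gripper":[0.55,0.55,0.55,0.55,0.55]}'
python3 -m crank '{"travel":[[0,0,0],[0,0,0],[0,0,0],[0,0,0],[0,0,0]],"turn":[[0,0,0],[0,0,0],[0,0,0],[0,0,0],[0,0,0]],"gripper":[1,1,1,1,1]}' 60
python3 -m crank '{"travel":[[0,0,1],[0,0,3],[0,0,5.5],[0,0,8],[0,0,10]],"turn":[[0,0,0],[0,0,0],[0,0,0],[0,0,0],[0,0,0]],"gripper":[1,1,1,1,1]}'
```

```text
clock: 14.9
position: [0.4945, -0.3062, 0.0966]
tool_rot: [-3.141, 0.0, 0.79]
force: [0.6, -0.1, -0.6]
grip_width: 0.0386
finger_force: 0.0
clock: 15.4
position: [0.4953, -0.307, 0.0968]
tool_rot: [3.139, 0.0, 0.79]
force: [4.8, -3.2, -2.0]
grip_width: 0.0215
finger_force: 58.0
clock: 15.9
position: [0.4945, -0.3063, 0.1979]
tool_rot: [3.141, -0.0, 0.79]
force: [0.7, 0.5, -0.5]
grip_width: 0.021
finger_force: 57.8
```

```bash
python3 -m crank '{"travel":[[0,0,3],[1,4,5],[2,8,5],[3,12,5],[4,16,5]],"turn":[[0,0,0],[0,0,-7],[0,0,-14],[0,0,-21],[0,0,-28]],"gripper":[1,1,1,1,1]}'
python3 -m crank '{"travel":[[1,4.5,0],[2,9,0],[3,13.5,0],[4,18,0],[5,22.5,0]],"turn":[[0,0,-7],[0,0,-14],[0,0,-18.1],[0,0,-18.1],[0,0,-18.1]],"gripper":[1,1,1,1,1]}'
python3 -m crank '{"travel":[[1,4.5,0],[2,9,0],[2,13,0],[2,14,0],[2,14,0]],"turn":[[0,0,0],[0,0,0],[0,0,0],[0,0,0],[0,0,0]],"gripper":[1,1,1,1,1]}'
```

```text
clock: 16.4
position: [0.5347, -0.1445, 0.2467]
tool_rot: [-3.141, -0.0, 0.296]
force: [1.8, 0.4, 0.2]
grip_width: 0.0214
finger_force: 57.7
clock: 16.9
position: [0.5845, 0.081, 0.2465]
tool_rot: [3.142, 0.0, -0.014]
force: [0.9, -0.6, -0.1]
grip_width: 0.0216
finger_force: 57.7
clock: 17.4
position: [0.6041, 0.2204, 0.246]
tool_rot: [3.141, 0.001, -0.012]
force: [-0.1, -0.8, -0.1]
grip_width: 0.0215
finger_force: 57.8
```

```bash
python3 -m crank '{"travel":[[0.2,2,-3],[0.2,2,-6],[0.2,2,-9],[0.2,2,-11],[0.2,2,-11]],"turn":[[0,0,0],[0,0,0],[0,0,0],[0,0,0],[0,0,0]],"gripper":[1,1,1,1,1]}'
python3 - <<'E'
from h import *
f=bot.grab_frame("top");s=bot.grab_frame("scene")
st=bot.observe();p=np.array(st["position"]);print(p,st["tool_rot"])
T=p-[0,0,.0838];C=[.606,.240,.036]
for n,i in(("top",f),("scene",s)): print(n,"tip,grip,cross px",proj(i,[T,p+[0,0,.02],C]).round(1).tolist())
def z(i,x,y,w,h,k): return cv2.convertScaleAbs(cv2.resize(i["pixels"][y:y+h,x:x+w,::-1],None,fx=k,fy=k,interpolation=cv2.INTER_CUBIC),alpha=1.7)
cv2.imwrite("pics/p3.png",np.hstack([z(f,263,190,40,50,10),z(s,327,160,40,50,10)]))
E
```

```text
clock: 17.9
position: [0.6056, 0.2367, 0.1346]
tool_rot: [3.14, 0.003, -0.017]
force: [-0.1, 0.5, -0.3]
grip_width: 0.0215
finger_force: 57.8
[0.60701551 0.23733797 0.13751464] [ 3.14119717e+00 -5.16881925e-04 -1.61924203e-02]
top tip,grip,cross px [[283.2, 207.5], [279.9, 206.0], [283.0, 208.1]]
scene tip,grip,cross px [[346.8, 193.7], [348.6, 168.5], [347.0, 197.3]]
```

View pics/p3.png

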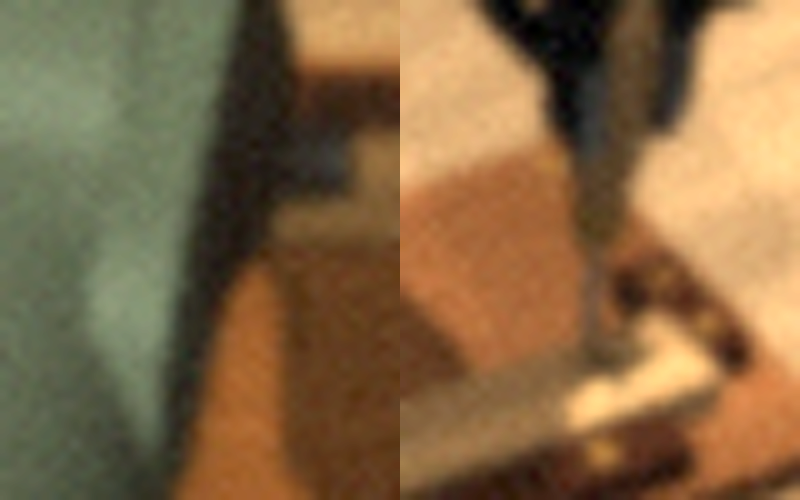

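The scene crop shows the blade over the cross: the shaft runs from about (346.5, 184) to a tip near (345.7, 193), roughly upright. The arm was still settling, and the top view is blocked by it. I'll let it settle lower, then check the tip against the axis with an overlay.

```bash
python3 -m crank '{"travel":[[0,0,-0.4],[0,0,-0.8],[0,0,-1.1],[0,0,-1.1],[0,0,-1.1]],"turn":[[0,0,0],[0,0,0],[0,0,0],[0,0,0],[0,0,0]],"gripper":[1,1,1,1,1]}'
python3 - <<'E'
from h import *
st=bot.observe();p=np.array(st["position"])
a=[];
for _ in range(6): s=bot.grab_frame("scene");a.append(s["pixels"].astype(float))
s["pixels"]=np.mean(a,0)
st=bot.observe();p=np.array(st["position"]);print(p,st["tool_rot"])
T=p-[0,0,.0838];C=[.606,.240,.036];q=proj(s,[T,T+[0,0,.042],T+[0,0,.057],p,C]);print(q.round(1).tolist())
x,y,w,h,k=332,165,30,40,13
im=cv2.convertScaleAbs(cv2.resize(s["pixels"][y:y+h,x:x+w,::-1],None,fx=k,fy=k,interpolation=cv2.INTER_CUBIC),alpha=2.2)
o=im.copy();u=((q-[x,y]+.5)*k).astype(int)
cv2.line(o,tuple(map(int,u[0])),tuple(map(int,u[3])),(0,255,0),1)
for i in(1,2): cv2.circle(o,tuple(map(int,u[i])),4,(255,0,255),1)
cv2.drawMarker(o,tuple(map(int,u[4])),(255,0,0),0,14,1)
cv2.imwrite("pics/p4.png",np.hstack([im,o]))
E
```

```text
clock: 18.5
position: [0.6066, 0.2388, 0.1257]
tool_rot: [-3.142, -0.0, -0.014]
force: [0.4, -0.1, -1.1]
grip_width: 0.0214
finger_force: 57.8
[0.60658091 0.23886634 0.12564947] [-3.14150444e+00 -1.13194017e-04 -1.44754587e-02]
[[346.9, 196.2], [347.6, 186.4], [347.8, 182.8], [348.3, 176.3], [347.0, 197.3]]
```

View pics/p4.png

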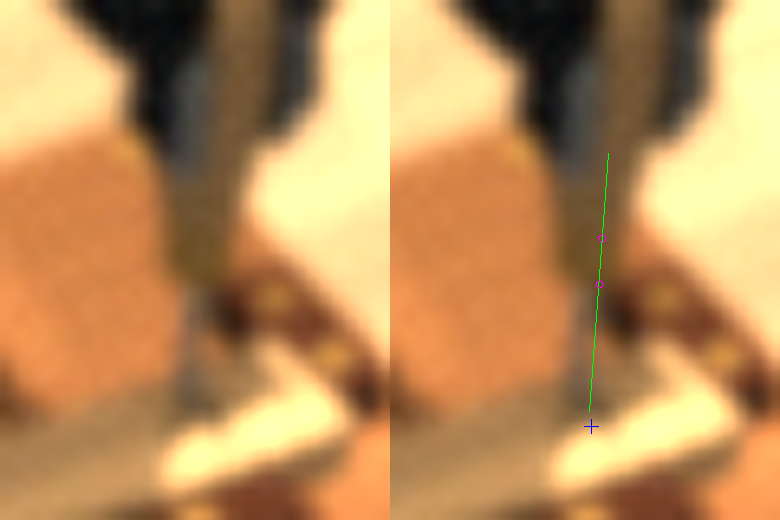

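The shaft is parallel to the predicted axis but about 1 px left of it. I'll measure the cross and blade numerically before touching down.

```bash
python3 - <<'E'
from h import *
a=[];
for _ in range(8): s=bot.grab_frame("scene");a.append(s["pixels"].astype(float))
m=np.mean(a,0);np.save("tool.npy",m)
np.set_printoptions(linewidth=200)
print("cols 338..355; G rows 176-203")
for v in range(176,204): print(v,m[v,338:356,1].round().astype(int), m[v,342:352,0].round().astype(int)-m[v,342:352,2].round().astype(int))
c=cv2.imread("pics/p2.png")[300:,400:].astype(float)/1.7
c=cv2.resize(c,(40,30),interpolation=cv2.INTER_AREA)[:,:,1]
print("cross G, cols 338..355 rows 188-203")
for v in range(188,204): print(v,c[v-175,13:31].round().astype(int))
E
```

```text
cols 338..355; G rows 176-203
176 [ 65  62  66  68  56  36  23  25  33  34  37  38  43  54  72  82  96 108] [52 33 11  3  2 11 23 28 30 36]
177 [ 61  60  61  65  60  46  29  30  33  34  37  40  45  67  93 104 109 113] [58 44 22  8  6 13 24 28 32 43]
178 [ 58  58  59  60  60  52  41  35  35  37  37  40  50  77 102 112 115 115] [62 52 32 15 14 19 26 29 33 48]
179 [ 60  58  60  59  60  54  42  36  36  36  38  42  58  86 107 115 117 117] [64 55 39 25 21 25 29 30 38 53]
180 [ 61  59  60  59  59  53  45  37  36  38  40  42  63  92 110 117 119 117] [63 57 42 30 26 28 29 30 42 59]
181 [ 59  60  60  59  58  53  46  38  37  37  40  42  58  84 105 116 117 116] [63 59 45 31 27 28 28 33 46 60]
182 [ 59  59  60  60  59  56  47  39  38  39  39  42  53  71  92 106 112 112] [63 59 48 34 30 30 30 36 49 61]
183 [ 60  60  60  60  61  58  48  39  37  39  38  42  53  61  74  91 102 107] [66 60 48 37 32 30 32 41 55 63]
184 [61 61 60 62 61 55 48 40 37 37 37 44 54 57 61 73 86 98] [65 60 49 37 33 34 34 43 56 61]
185 [62 62 62 60 60 57 48 40 37 37 38 42 47 47 45 50 66 85] [64 61 52 40 34 34 34 41 51 51]
186 [6
[... 2287 characters left out ...]
95 [ 81  83  89 101 103 104 101  95  88  91  93  98 104 111 117 120 121 117]
196 [ 96  99 102 106 107 103  99  88  79  76  81  89 102 116 123 125 126 126]
197 [103 107 107 108 107 106 100  90  84  80  85 100 113 120 122 122 124 121]
198 [106 106 108 109 109 110 106 102 107 104  98 109 119 122 121 118 110 102]
199 [107 111 111 113 117 123 118 120 122 121 111 111 113 109 106  96  84  70]
200 [112 118 119 121 126 129 124 123 122 119 109 102  99  85  73  66  56  48]
201 [123 124 126 126 127 125 120 119 109 100  84  74  62  54  42  39  43  45]
202 [127 127 124 123 118 109 101  94  79  67  54  45  38  35  30  29  34  45]
203 [120 117 112 105  95  82  69  61  56  51  45  35  29  34  29  25  34  42]
```

Relative to the cross, the blade looks 2–3 mm off in -y, but the background is cluttered. I'll move the tool briefly over bare table to measure it cleanly, and measure the uncovered cross with averaged frames.

```bash
python3 -m crank '{"travel":[[0,0,3],[0,-4,6],[0,-8.5,6],[0,-13,6],[0,-17.5,6]],"turn":[[0,0,0],[0,0,0],[0,0,0],[0,0,0],[0,0,0]],"gripper":[1,1,1,1,1]}'
python3 -m crank '{"travel":[[0,-4.5,0],[0,-9,0],[0,-13,0],[0,-15,-2],[0,-15,-2]],"turn":[[0,0,0],[0,0,0],[0,0,0],[0,0,0],[0,0,0]],"gripper":[1,1,1,1,1]}'
python3 -m crank '{"travel":[[0,0,-2],[0,0,-4],[0,0,-4],[0,0,-4],[0,0,-4]],"turn":[[0,0,0],[0,0,0],[0,0,0],[0,0,0],[0,0,0]],"gripper":[1,1,1,1,1]}'
python3 - <<'E'
from h import *
np.set_printoptions(linewidth=220)
A={}
for n in("scene","top"):
    L=[bot.grab_frame(n) for _ in range(8)];L[0]["pixels"]=np.mean([i["pixels"].astype(float) for i in L],0);A[n]=L[0]
s,f=A["scene"],A["top"];st=bot.observe();p=np.array(st["position"]);print(p,st["tool_rot"],st["clock"])
T=p-[0,0,.0838];q=proj(s,[T,T+[0,0,.042],T+[0,0,.057],p]);print("tool pred",q.round(2).tolist())
np.save("s.npy",s["pixels"]);np.save("f.npy",f["pixels"])
u0,v0=q[0].round().astype(int)
for v in range(v0-26,v0+5): print(v,s["pixels"][v,u0-9:u0+11].sum(1).round().astype(int))
print("cols from",u0-9)
for n,i,c in(("scene",s,(347,196)),("top",f,(283,208))):
    g=i["pixels"][:,:,1];print(n,"cross; pred",proj(i,[[.606,.24,.036]]).round(2));print(g[c[1]-6:c[1]+7,c[0]-8:c[0]+9].round().astype(int))
E
```

```text
clock: 19.7
position: [0.6064, 0.0624, 0.1858]
tool_rot: [-3.141, -0.0, -0.014]
force: [1.4, 0.8, -1.3]
grip_width: 0.0215
finger_force: 57.9
clock: 20.2
position: [0.6053, -0.0894, 0.1642]
tool_rot: [3.141, 0.002, -0.019]
force: [-0.6, 0.2, -0.6]
grip_width: 0.0219
finger_force: 58.0
clock: 20.7
position: [0.607, -0.086, 0.1267]
tool_rot: [3.141, -0.001, -0.014]
force: [0.0, -0.3, -0.5]
grip_width: 0.0214
finger_force: 58.0
[ 0.60655297 -0.0861622   0.12553978] [-3.14157395e+00  4.92346345e-05 -1.44601651e-02] 21.5
tool pred [[257.47, 229.24], [256.28, 219.26], [255.84, 215.59], [255.04, 208.89]]
203 [ 29  53  93 104 102 115 120 118 115 113  90  78  79  85  64  62  94 142 179 192]
204 [ 25  55  95 104 107 112 123 117 116 109  92  69  78  94  78  73  91 118 152 177]
205 [ 27  53  92 104  99 114 126 117 111 109  96  66  81 102 129 137 120 104 123 153]
206 [ 27  47  82  98 100 112 121 120 115 110  92  68  86 138 191 214 173 115  97 127]
207 [ 46  47  72  97  97 104 119 115 114 110  99  88 110 172 232 259 217 151  98 111]
208 [ 71  51  72  97 101 101 114 116 116 116 119 139 177 222 270 
[... 3402 characters left out ...]
114 113 113 112 111 106 104 110 113 114 114 114 115 114 114]
 [117 117 115 116 115 115 113 105 100 108 114 116 116 117 116 116 115]
 [116 116 116 114 113 109 105 100  95 100 105 109 112 114 113 112 110]
 [109 108 107 107 104  98  94  88  84  88  92  96 103 105 106 104 104]
 [102 102 100 100  97  93  88  84  81  84  88  93  97  98 100  98  98]
 [ 99  99  99  98  96  95  93  87  84  89  94  95  97  98  96  97  97]
 [101 100  99  99 100  98  98  92  87  92  96  97  98  98  98  97  97]
 [ 97  96  96  96  95  95  94  91  88  91  93  93  93  94  94  93  94]
 [ 84  83  82  80  82  81  81  80  79  81  79  80  80  80  81  82  81]
 [ 65  66  64  64  64  65  65  64  64  64  63  62  63  62  63  63  65]]
```

Measured cleanly, the tool and cross agree to about 1 mm in the same camera, and the shaft is upright. I go back to TCP (606.6, 240.4) mm.

```bash
python3 -m crank '{"travel":[[0,0,3],[0,4,6],[0,8.5,6],[0,13,6],[0,17.5,6]],"turn":[[0,0,0],[0,0,0],[0,0,0],[0,0,0],[0,0,0]],"gripper":[1,1,1,1,1]}'
python3 -m crank '{"travel":[[0,4.5,0],[0,9,0],[0,13,0],[0,15.1,-2],[0,15.1,-4]],"turn":[[0,0,0],[0,0,0],[0,0,0],[0,0,0],[0,0,0]],"gripper":[1,1,1,1,1]}'
python3 -m crank '{"travel":[[0,0,-1],[0,0,-2],[0,0,-2.2],[0,0,-2.2],[0,0,-2.2]],"turn":[[0,0,0],[0,0,0],[0,0,0],[0,0,0],[0,0,0]],"gripper":[1,1,1,1,1]}'
python3 -c "
from workcell import bot
s=bot.observe();print(s['position'],s['force'])"
```

```text
clock: 22.0
position: [0.6064, 0.0907, 0.1858]
tool_rot: [-3.141, -0.0, -0.015]
force: [1.1, 1.0, -0.5]
grip_width: 0.0214
finger_force: 58.0
clock: 22.5
position: [0.6061, 0.2441, 0.1447]
tool_rot: [-3.14, -0.0, -0.009]
force: [0.7, -0.3, -1.8]
grip_width: 0.0213
finger_force: 58.1
clock: 23.0
position: [0.607, 0.2395, 0.1243]
tool_rot: [-3.141, -0.001, -0.015]
force: [-0.8, -0.3, -1.6]
grip_width: 0.0213
finger_force: 58.1
[0.60696932 0.2395362  0.1243023 ] [-0.76808676 -0.29294309 -1.58467517]
```

```bash
python3 -m crank '{"travel":[[0,0.09,0],[0,0.09,-0.1],[0,0.09,-0.2],[0,0.09,-0.3],[0,0.09,-0.3]],"turn":[[0,0,0],[0,0,0],[0,0,0],[0,0,0],[0,0,0]],"gripper":[1,1,1,1,1]}'
python3 -m crank '{"travel":[[0,0,-0.05],[0,0,-0.1],[0,0,-0.1],[0,0,-0.1],[0,0,-0.1]],"turn":[[0,0,0],[0,0,0],[0,0,0],[0,0,0],[0,0,0]],"gripper":[1,1,1,1,1]}'
```

```text
clock: 23.5
position: [0.6065, 0.2407, 0.1204]
tool_rot: [3.141, 0.0, -0.014]
force: [-0.5, 0.6, 0.0]
grip_width: 0.0213
finger_force: 58.0
clock: 24.0
position: [0.6066, 0.2407, 0.1196]
tool_rot: [-3.142, 0.0, -0.014]
force: [0.0, 0.0, -0.4]
grip_width: 0.0216
finger_force: 58.3
```

```bash
python3 -m crank '{"travel":[[0,0,-0.03],[0,0,-0.06],[0,0,-0.06],[0,0,-0.06],[0,0,-0.06]],"turn":[[0,0,0],[0,0,0],[0,0,0],[0,0,0],[0,0,0]],"gripper":[1,1,1,1,1]}'
python3 -m crank '{"travel":[[0,0,-0.03],[0,0,-0.06],[0,0,-0.06],[0,0,-0.06],[0,0,-0.06]],"turn":[[0,0,0],[0,0,0],[0,0,0],[0,0,0],[0,0,0]],"gripper":[1,1,1,1,1]}'
```

```text
clock: 24.5
position: [0.6067, 0.2407, 0.1191]
tool_rot: [-3.142, -0.0, -0.014]
force: [-2.1, -0.3, 5.6]
grip_width: 0.021
finger_force: 58.7
clock: 25.0
position: [0.6068, 0.2407, 0.1189]
tool_rot: [-3.141, -0.001, -0.015]
force: [-2.0, -0.2, 10.2]
grip_width: 0.0209
finger_force: 59.4
```

```bash
python3 -m crank '{"travel":[[0,0,0.02],[0,0,0.02],[0,0,0.02],[0,0,0.02],[0,0,0.02]],"turn":[[0,0,0],[0,0,0],[0,0,0],[0,0,0],[0,0,0]],"gripper":[1,1,1,1,1]}'
python3 - <<'E'
from h import *
F=[];a=[]
for _ in range(16): s=bot.grab_frame("scene");a.append(s["pixels"].astype(float));F.append(bot.observe()["force"])
print("F",np.mean(F,0).round(2));s["pixels"]=m=np.mean(a,0)
p=np.array(bot.observe()["position"]);q=proj(s,[p-[0,0,.0833]]);print(p,q.round(2))
np.set_printoptions(linewidth=200)
D=(m[:,:,0]-m[:,:,2])
for v in range(187,200): print(v,D[v,341:354].round().astype(int),m[v,341:354,1].round().astype(int))
x,y,w,h,k=322,165,50,40,14
cv2.imwrite("pics/p5.png",cv2.convertScaleAbs(cv2.resize(m[y:y+h,x:x+w,::-1],None,fx=k,fy=k,interpolation=cv2.INTER_CUBIC),alpha=2.2))
E
```

```text
clock: 25.5
position: [0.6068, 0.2407, 0.119]
tool_rot: [-3.141, -0.001, -0.014]
force: [-1.5, -1.2, 8.3]
grip_width: 0.0214
finger_force: 59.3
F [-0.78 -0.08  8.24]
[0.60675958 0.24073989 0.11894282] [[347.27 197.43]]
187 [66 67 65 60 49 37 30 29 30 32 40 48 53] [61 61 61 56 48 41 37 32 29 30 36 47 52]
188 [67 66 66 63 55 40 26 22 21 28 37 47 50] [61 62 61 60 54 44 37 27 21 22 34 46 50]
189 [66 66 67 66 58 39 22 18 18 22 31 40 42] [61 61 61 61 57 48 37 25 17 16 27 37 39]
190 [66 67 67 67 59 39 25 26 23 21 29 39 41] [62 62 63 62 58 50 40 33 23 20 30 40 41]
191 [68 68 69 68 59 39 30 37 34 27 33 45 49] [63 63 63 62 59 50 45 45 36 33 42 55 58]
192 [68 68 68 67 56 37 29 38 40 35 37 45 53] [63 63 64 62 57 50 47 50 47 45 49 61 70]
193 [67 65 64 60 47 29 24 34 38 37 38 43 50] [63 62 62 59 55 47 45 49 50 52 53 58 70]
194 [61 55 53 47 36 22 21 30 37 40 41 44 49] [60 58 56 56 49 42 43 48 52 56 57 61 70]
195 [49 45 42 38 30 21 20 29 35 40 46 51 59] [58 57 56 52 47 41 42 45 51 57 65 74 87]
196 [43 42 41 38 32 24 22 27 36 47 57 67 74] [ 58  58  57  52  48  43  42  45  53  68  83  99 112]
197 [42 42 41 38 34 32 32 38 49 62 73 79 82] [ 58  58  57  54  50  49  50  55  73  93 109 119 125]
198 [43 43 43 42 42 49 54 57 64 74 81 82 82] [ 59  60  60  59  59  68  79  85  97 112 122 124 121]
199 [45 46 47 47 52 63 72 73 73 76 76 74 70] [ 63  64  66  67  74  93 107 110 112 116 115 109 102]
```

View pics/p5.png

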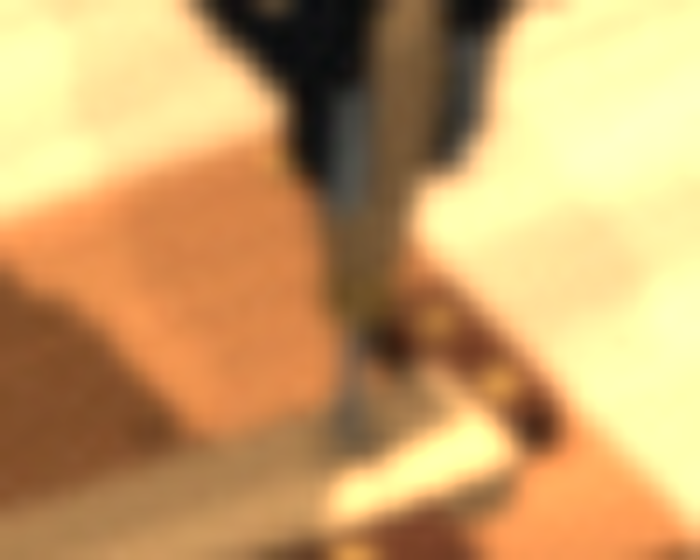

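The last picture shows the blade foot at about (346.6, 196), on the measured cross at (346.7, 196.4). The strip is still against the stops, and the press averages 8.2 N, so I'm handing in.

```bash
python3 -c "
from workcell import bot
print(bot.job_done())"
```

```text
the job is handed in; nothing more can be done
None
```

I handed the job in at about 26 s: the strip is home against the fence and end stop, and the bradawl stands on the cross nearer the end stop. It is upright with its edge across the grain and pressing about 8.2 N. By camera the point is within about 1 mm of the cross centre, the hand-in returned no verdict, and I sent no move that should have touched the bodkin, mallet, mug or pencil, though I did not re-check them.

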